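# Complete the canister of seven cops

## Task

Lift the blue cop off its sloping rest, feel for the top of the rubber-topped stand with its foot (the height is set anew each time), set it down upright there without dropping it or pressing hard, and let go of it; then take it again by its top end, where the fingers clear the other cops, and pack it into the vacant place in the outer ring of the round canister, working the cream cops aside where they have closed up. Take it all the way down to the canister's floor with the gripper, holding or pressing it, without dropping it in, so that in the end all seven cops stand upright on the floor, one in the middle and six round it. Leave the stapler, the tape measure and the calculator where they are.

Things in the scene. Friction and masses are not known exactly. Their poses are not given: they have to be found in the camera images.
- cop_blue_centre (a point): Blue cop: yarn bobbin on a tube with green ends, 158 mm long, about 0.12 kg, loose, starts lying on the rest. Radius by distance from the foot: 13 mm at 0, 10 at 16, 19 at 40, 20 at 85, 16 at 112, 9 at 140, 7 at 158 (top end). This point is half-way along its axis, 79 mm from the foot; z runs from foot to top.
- rest: Grey sloping rest, fixed; base plate 62 x 176 x 8 mm, origin under its middle. The cop's axis lies in the rest's y-z plane, mid-axis 64 mm above the origin, rising 20 degrees to +y: top end high at +y, foot against a stop at -y. V supports hold it only 4 to 12 and 141 to 149 mm from the foot; between them it hangs free.
- stand: Stand with a flat round black rubber top, 72 mm across, on a clamped post over a 90 mm base; origin at the centre of the base's underside. Its top is level, straight above the origin, at an unknown 20 to 60 mm height, set anew each time and not reported: feel for it. Behind: reel up to 0.42 m high past x = 0.50 where y > 0.21; base 56 mm high past x = 0.52, y > 0; wall at y = -0.50.
- canister: Open round aluminium canister, fixed; origin at the centre of its underside, z up. Outer radius 73 mm, inner 66 mm, rim 97 mm above the worktop; a 126 mm square, 6 mm thick foot plate juts out under it. Six cream cops stand in it and rise 67 mm above the rim. A full set is one in the middle and six round it, 60 degrees apart, about 44 mm from the axis.
- canister_floor (a point): Centre of the canister's inner floor, 6 mm above its underside; z up.
- cop_mid_centre (a point): a cream cop (cream yarn, blue tube ends), 42 mm across, 158 mm tall, like the blue one in shape; this point is half-way up its axis, 79 mm above its foot; z runs from foot to top. It stands in the middle of the canister.
- cop_a_centre (a point): a cream cop (cream yarn, blue tube ends), 42 mm across, 158 mm tall, like the blue one in shape; this point is half-way up its axis, 79 mm above its foot; z runs from foot to top. It stands loose in the outer ring, one of five; it may have slid up to 10 mm into the vacant place. It tips or slides aside at about 1 N, and the tapered blue cop wedges it away going down.
- cop_b_centre (a point): a cream cop (cream yarn, blue tube ends), 42 mm across, 158 mm tall, like the blue one in shape; this point is half-way up its axis, 79 mm above its foot; z runs from foot to top. It stands loose in the outer ring, one of five; it may have slid up to 10 mm into the vacant place. It tips or slides aside at about 1 N, and the tapered blue cop wedges it away going down.
- cop_c_centre (a point): a cream cop (cream yarn, blue tube ends), 42 mm across, 158 mm tall, like the blue one in shape; this point is half-way up its axis, 79 mm above its foot; z runs from foot to top. It stands loose in the outer ring, one of five; it may have slid up to 10 mm into the vacant place. It tips or slides aside at about 1 N, and the tapered blue cop wedges it away going down.
- cop_d_centre (a point): a cream cop (cream yarn, blue tube ends), 42 mm across, 158 mm tall, like the blue one in shape; this point is half-way up its axis, 79 mm above its foot; z runs from foot to top. It stands loose in the outer ring, one of five; it may have slid up to 10 mm into the vacant place. It tips or slides aside at about 1 N, and the tapered blue cop wedges it away going down.
- cop_e_centre (a point): a cream cop (cream yarn, blue tube ends), 42 mm across, 158 mm tall, like the blue one in shape; this point is half-way up its axis, 79 mm above its foot; z runs from foot to top. It stands loose in the outer ring, one of five; it may have slid up to 10 mm into the vacant place. It tips or slides aside at about 1 N, and the tapered blue cop wedges it away going down.
- stapler_centre (a point): Bystander: blue stapler 34 x 112 x 34 mm, loose, stands on the worktop; this point is its centre.
- tape_measure_centre (a point): Bystander: yellow tape measure 32 x 67 x 55 mm, loose, stands on the worktop; this point is its centre.
- calculator_centre (a point): Bystander: dark calculator 108 x 66 x 13 mm, loose, stands on the worktop; this point is its centre.

How it is judged (in metres and radians):
On the way, in this order (a step that is already met when the one before it is completed fails the run):
1. the blue cop, upright and still held, touches the stand's rubber top with its foot (horizontal distance between cop_blue_centre and stand below 0.04 m and angle between cop_blue_centre's own z axis and vertical below 0.3 rad and contact force between each of stand, the fingers and cop_blue above 0.3 N), for 0.05 s.
2. the blue cop stands upright by itself on the stand, not touched by the robot (horizontal distance between cop_blue_centre and stand below 0.036 m and angle between cop_blue_centre's own z axis and vertical below 0.06 rad and z of cop_blue_centre in the frame of stand above 0.094 m and contact force between each of the arm, the fingers and cop_blue below 0.05 N and contact force between stand and cop_blue above 0.3 N and linear speed of cop_blue below 0.02 m/s), for 0.2 s.
3. the blue cop is in the canister's outer ring, its foot within 15 mm of the floor, still held or pressed by the robot (horizontal distance between cop_blue_centre and canister between 0.03 and 0.054 m and z of cop_blue_centre in the frame of canister_floor below 0.094 m and contact force between any of the fingers, the arm and cop_blue above 0.3 N), for 0.05 s.
At the end, for the whole second after the job is handed in: All seven cops at rest in the canister, foot down: each leaning under 9 degrees and at most 7 mm off the floor at mid-height; the middle cop within 13 mm of the canister's axis, the other cream cops within 54 mm, the blue one 30 to 54 mm from it (horizontal distance between cop_blue_centre and canister between 0.03 and 0.054 m and z of cop_blue_centre in the frame of canister_floor between 0.07 and 0.086 m and angle between each of cop_blue_centre, cop_mid_centre, cop_a_centre, cop_b_centre, cop_c_centre, cop_d_centre, cop_e_centre's own z axis and vertical below 0.16 rad and linear speed of each of cop_blue, cop_mid, cop_a, cop_b, cop_c, cop_d, cop_e below 0.03 m/s and horizontal distance between cop_mid_centre and canister below 0.013 m and z of cop_mid_centre in the frame of canister_floor between 0.07 and 0.086 m and horizontal distance between each of cop_a_centre, cop_b_centre, cop_c_centre, cop_d_centre, cop_e_centre and canister below 0.054 m and z of cop_a_centre in the frame of canister_floor between 0.07 and 0.086 m and z of cop_b_centre in the frame of canister_floor between 0.07 and 0.086 m and z of cop_c_centre in the frame of canister_floor between 0.07 and 0.086 m and z of cop_d_centre in the frame of canister_floor between 0.07 and 0.086 m and z of cop_e_centre in the frame of canister_floor between 0.07 and 0.086 m); the robot touches nothing.
It fails at once if the blue cop pressed on the stand with over 35 N (contact force between stand and cop_blue above 35 N).
It fails at once if a bystander (stapler, tape measure, calculator) moved by more than 20 mm (distance of any of stapler_centre, tape_measure_centre, calculator_centre from where it was at the start of the episode above 0.02 m).
It fails at once if a cream cop lifted more than 60 mm off the canister's floor (z of any of cop_mid_centre, cop_a_centre, cop_b_centre, cop_c_centre, cop_d_centre, cop_e_centre in the frame of canister_floor above 0.14 m).
It also fails if it takes over 51 s, if anything falls off the work surface, if the arm or the gripper's body presses on something with over 40 N, if the wrist force passes 120 N, or if a joint passes its speed limit or range.

## Robot

A 6-joint arm with a two-finger parallel gripper is mounted at the origin on a cart in front of the work surface, level with it; the furniture and walls round the work are solid. World frame = base frame: x ahead of the robot, y to its left, z up, the work surface at z = 0. Lengths are in m, angles in degrees, forces in N, time in s.
With the tool pointing down it reaches from about 0.25 to 0.725 m from the base axis. Payload 9.7 kg.
Tool frame: the origin (TCP) lies on the centre line of the jaws, within the pads' length; the fingertips stand 22 mm ahead of it and the grasp point (between the pads) lies 3 mm ahead of it; z points along the fingers, y is the direction in which the jaws open and shut (so a half turn about z gives the same grasp; the last joint's range is limited). The gripper opens to 85 mm and grips with 20 to 120 N. Pads are 22 mm wide; open, the fingers measure 114 mm over their backs; the gripper's body (76 mm by 85 mm) begins 54 mm behind the grasp point. The pads swing forward as they close: fully open they stand 13 mm farther back than shut.
Start: joints at [76.547, 4.979, 10.078, 95.1, 0, 90], TCP at [0.128, 0.535, 0.253] pointing down, gripper open.
Joint ranges: [-179.16, 179.16], [-48.56, 103.87], [-65.8, 70.77], [-126.05, 130.52], [-82.76, 87.17], [-180, 180]. Speed limits (degrees/s): [127.2, 127.2, 147.25, 180, 180, 180].

## Interface

Orientations are given as [roll, pitch, yaw] about the fixed x, y, z axes, in that order (R = Rz(yaw) Ry(pitch) Rx(roll)).
In Python, from workcell import monitor, eyes, job gives the robot as it stands. The module is installed in compiled form; this text tells all that it offers.
- The arm moves only by the tool drive_tool, never from a script. Its argument "plan" is a list of rows, each a list of 3 entries, a list of its own where there are three numbers: the opening, from 0 (shut) to 1 (fully open), then the shift along the world's x, y, z in m, then the turn about the world's z in degrees. In form: [[gripper, [x, y, z], yaw], ...]. A call has 1 to 10 rows; each row shifts and turns the commanded pose from where the row before left it; what a row does not reach is not made up. A row lasts 1/8 s, in which the tool goes at most 62.5 mm and 10.7 degrees, less where a joint would pass 70% of its speed; a pose out of reach is approached as far as the arm can. A call is refused whole if a number of a shift passes 0.0625 or a number of a turn 10.7, either way. A call with a gripper value outside its range is refused whole. The fingers move at their own pace and stop on an object; "grip_force" is the grip in N (left out, the last holds). Time passes only in rows, so rows that do not move let the fingers close. It gives the time, the measured TCP pose, the force and the opening at its end, in the units of the state.
- monitor.get_obs(): the state, without advancing time (a new reading comes with each control period).
- eyes.camera(name): name is "scene" or "top"; returns (picture, depth): 420x560x3 uint8, red, green, blue; 420x560 float32, m along the optical axis (not along the pixel's ray), 0 where there is no reading.
- eyes.camera_params(name): a dict with "fx", "fy", "cx", "cy" (pixels), "extrinsics" (4x4, takes a point from world to camera coordinates). Camera axes: x right, y down, z forward; pixel columns grow to the right and rows downward; lengths in m; the calibration is good to about 2 mm. A picture is of the moment at which its call begins. camera_params takes no time and is no camera call.
- job.job_done(): hands the job in, once; it reports no verdict.
The state is a dict: "time": time; "q": joint angles; "qd": joint speeds; "joint_efforts": joint torques, N m; "ee_pos": TCP position; "tcp_rot": TCP orientation; "wrist_force": force on the tool from outside, world axes, zero at the start; "torque": the same for the moment, N m; "opening": finger opening in m.
Only numpy, scipy, OpenCV 4.12 (cv2) and the standard library are available. Lean on these libraries where they do the work, as an engineer would, in place of code of your own. Each camera call takes 0.05 s, during which the arm holds its last target.

## Working session

There is one attempt and no reset: what is moved stays moved. The work goes in short steps, Python scripts to look and compute and a tool call to move; the robot and the scene stay as the last step left them, time stands still between calls to the robot, and variables do not carry over. Pictures are saved under pics/ and viewed, and the job is handed in when it is done.

Besides the shell and the picture viewer there is one more tool, called after "Request:" in YAML: its name, and indented under it one key for each argument. drive_tool: Moves the arm, as the interface text tells. Its arguments: {"type":"object","properties":{"plan":{"type":"array","items":{"type":"array"}},"grip_force":{"type":"number"}},"required":["plan"]}

```bash
mkdir -p pics; cat > h.py <<'E'
from workcell import monitor, eyes, job
import numpy as np, cv2
def shot(cam,name):
    p,d=eyes.camera(cam); np.savez(f'pics/{name}.npz',p=p,d=d)
    cv2.imwrite(f'pics/{name}.png',cv2.cvtColor(p,cv2.COLOR_RGB2BGR)); return p,d
def cloud(cam,d):
    k=eyes.camera_params(cam); v,u=np.mgrid[0:d.shape[0],0:d.shape[1]]
    X=np.stack([(u-k['cx'])/k['fx']*d,(v-k['cy'])/k['fy']*d,d],-1)
    E=np.array(k['extrinsics']); return (X-E[:3,3])@E[:3,:3]
E
python3 - <<'E'
from h import *
print(monitor.get_obs())
for c in('scene','top'):
    shot(c,c+'0'); k=eyes.camera_params(c); E=np.array(k['extrinsics']); print(c,k['fx'],-E[:3,:3].T@E[:3,3],E[2,:3])
E
```

```text
{'time': 0.0, 'q': array([7.65491153e+01, 5.01090557e+00, 1.00343189e+01, 9.50982120e+01,
       8.04606409e-04, 8.99989301e+01]), 'qd': array([-0.02545493, -0.03436972, -0.03359288, -0.00370508,  0.06234917,
       -0.03826508]), 'joint_efforts': array([-8.60279906e-04, -5.20385957e+01,  4.64806831e+01,  1.63493404e-02,
       -1.15898447e-04, -3.34288224e-06]), 'ee_pos': array([0.12788828, 0.53472777, 0.25258369]), 'tcp_rot': array([-1.79925201e+02, -8.06002498e-04,  1.66550184e+02]), 'wrist_force': array([-0.17422162, -0.66981853,  0.40278805]), 'torque': array([ 0.04020021, -0.00567987,  0.02160059]), 'opening': 0.08547173955991592}
scene 395.2412320065197 [0.91190951 0.72817287 0.69108673] [-0.33766331 -0.75301457 -0.56475884]
top 510.4632988753363 [ 0.42651711 -0.0725321   1.35472313] [ 0.10302489 -0.00277454 -0.99467491]
```

View pics/scene0.png

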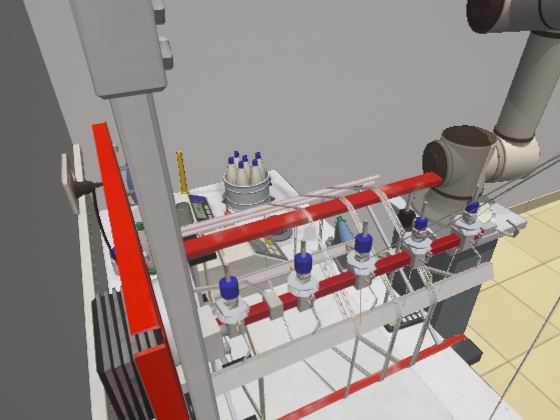

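View pics/top0.png

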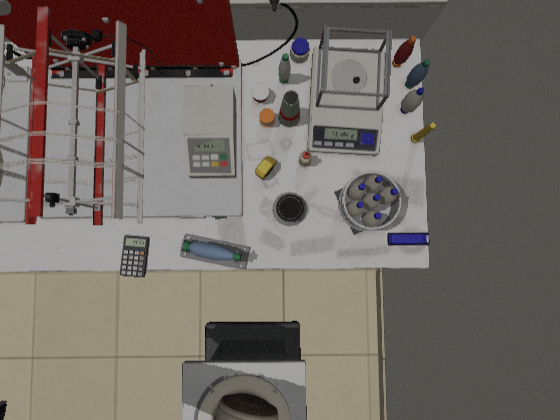

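```bash
python3 - <<'E'
from h import *
f=np.load('pics/top0.npz'); p,d=f['p'],f['d']
b=cv2.cvtColor(p,cv2.COLOR_RGB2BGR)
a=cv2.resize(b[165:240,325:415],None,fx=6,fy=6,interpolation=cv2.INTER_CUBIC)
cv2.imwrite('pics/can0.png',a)
a=cv2.resize(b[225:275,170:260],None,fx=7,fy=7,interpolation=cv2.INTER_CUBIC)
cv2.imwrite('pics/rest0.png',a)
W=cloud('top',d)
for n,(u,v) in dict(calc=(134,256),blueL=(186,248),blueM=(213,251),blueR=(240,257),stand=(290,208),table=(300,250),can=(371,202),staple=(408,239),tape=(265,168)).items(): print(n,W[v,u].round(3))
E
```

```text
calc [0.427 0.288 0.009]
blueL [0.446 0.145 0.052]
blueM [0.437 0.072 0.086]
blueR [0.422 0.005 0.093]
stand [ 0.547 -0.121  0.04 ]
table [ 0.439 -0.148 -0.001]
can [ 0.55  -0.312  0.137]
staple [ 0.464 -0.426  0.033]
tape [ 0.65  -0.058  0.05 ]
```

View pics/can0.png

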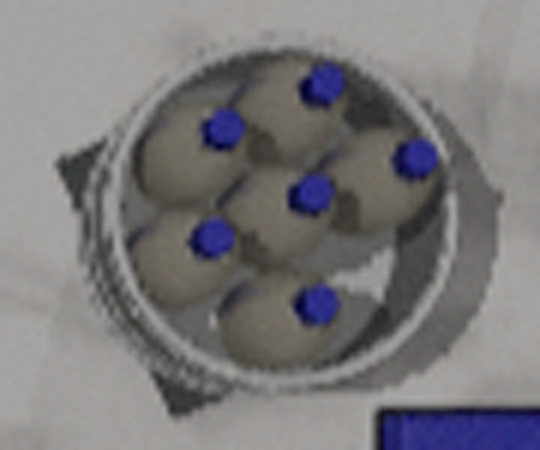

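View pics/rest0.png

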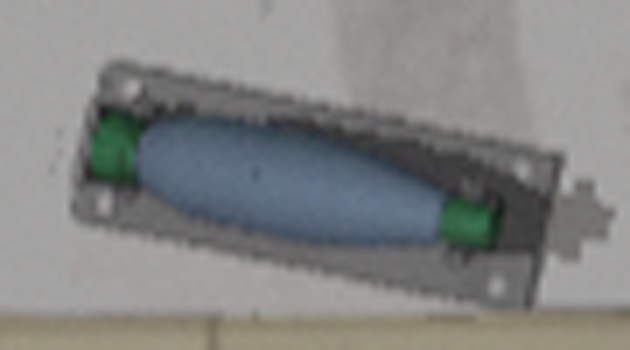

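```bash
cat >> h.py <<'E'
def ray(cam,u,v,z):
    k=eyes.camera_params(cam); E=np.array(k['extrinsics']); R=E[:3,:3]; c=-R.T@E[:3,3]
    r=R.T@np.array([(u-k['cx'])/k['fx'],(v-k['cy'])/k['fy'],1]); return c+r*(z-c[2])/r[2]
E
python3 - <<'E'
from h import *
f=np.load('pics/top0.npz'); p,d=f['p'],f['d']; W=cloud('top',d)
h=cv2.cvtColor(p,cv2.COLOR_RGB2HSV)
roi=np.zeros(d.shape,bool); roi[235:270,175:255]=1
g=roi&(h[...,0]>45)&(h[...,0]<90)&(h[...,1]>110); y=roi&(h[...,0]>95)&(h[...,0]<125)&(h[...,1]>50)
for nm,m in(('green',g),('yarn',y)):
    n,l,s,c=cv2.connectedComponentsWithStats(m.astype(np.uint8))
    for i in range(1,n):
        if s[i,4]>15: w=W[l==i]; print(nm,s[i],c[i].round(1),w.min(0).round(3),w.max(0).round(3),w.mean(0).round(3))
m=g|y; v,u=np.nonzero(m)
w=W[m]; w=w[w[:,2]>.03]; c=w[:,:2].mean(0); U,S,V=np.linalg.svd(w[:,:2]-c); dv=V[0]*np.sign(-V[0][1]); print('axis',c,dv)
t=(w[:,:2]-c)@dv
for a in np.arange(-.08,.08,.01):
    q=w[(t>a)&(t<a+.01)]
    if len(q): o=(q[:,:2]-c)@np.array([-dv[1],dv[0]]); print(round(a+.005,3),o.min().round(4),o.max().round(4),q[:,2].max().round(4))
print('t',t.min(),t.max())
# canister
roi[:]=0; roi[165:235,330:410]=1
m=roi&(h[...,0]>110)&(h[...,0]<130)&(h[...,1]>150)
n,l,s,c=cv2.connectedComponentsWithStats(m.astype(np.uint8))
for i in range(1,n):
    if s[i,4]>10: print('cap',s[i,4],c[i].round(1),ray('top',*c[i],.164).round(4), np.median(W[l==i],0).round(4))
m=roi&(W[...,2]>.090)&(W[...,2]<.1); q=W[m]
from scipy.optimize import least_squares
r=least_squares(lambda a:np.hypot(q[:,0]-a[0],q[:,1]-a[1])-a[2],[.55,-.31,.07],loss='soft_l1',f_scale=.003); print('can',r.x,len(q))
roi[:]=0; roi[185:232,268:315]=1
m=roi&(p.max(-1)<60)&(d>0); q=W[m]; print('stand',m.sum(),q[:,2].min(),np.percentile(q[:,2],[5,25,50,75,95]),)
q=q[q[:,2]>.02]; print(q.min(0),q.max(0),(q.min(0)+q.max(0))/2)
E
```

```text
green [183 241   7  10  49] [185.8 245.2] [0.441 0.138 0.04 ] [0.464 0.153 0.056] [0.453 0.146 0.05 ]
green [233 254   8   6  36] [236.3 256.4] [0.417 0.005 0.087] [0.43  0.023 0.1  ] [0.424 0.014 0.094]
yarn [189 242  45  18 568] [210.5 250.7] [ 0.417 -0.073  0.006] [0.462 0.137 1.355] [0.438 0.079 0.085]
axis [0.43852767 0.08033341] [-0.20708393 -0.97832318]
-0.075 -0.0101 0.0107 0.0549
-0.065 -0.0106 0.0117 0.0559
-0.055 -0.0113 0.0123 0.0626
-0.045 -0.0126 0.0139 0.0702
-0.035 -0.0173 0.0159 0.0743
-0.025 -0.0177 0.0179 0.0811
-0.015 -0.0172 0.0175 0.0835
-0.005 -0.0181 0.018 0.0869
0.005 -0.018 0.018 0.0903
0.015 -0.0179 0.017 0.0914
0.025 -0.0167 0.0161 0.0937
0.035 -0.0146 0.0137 0.0951
0.045 -0.0128 0.0123 0.1009
0.055 -0.0106 0.0095 0.097
0.065 -0.0064 0.0047 0.0972
0.075 -0.0067 0.0057 0.1005
t -0.07414293931100376 0.15203906510174006
cap 30 [378.3 178.7] [ 0.6028 -0.3259  0.164 ] [ 0.6023 -0.326   0.1639]
cap 29 [361.6 186.3] [ 0.5852 -0.2858  0.164 ] [ 0.5855 -0.2863  0.1642]
cap 32 [393.9 191.1] [ 0.5731 -0.3616  0.164 ] [ 0.5734 -0.3621  0.1633]
cap 32 [376.3 197. ] [ 0.5594 -0.3197  0.164 ] [ 0.5594 -0.3198  0.1645]
cap 31 [360.  204.4] [ 0.5423 -0.281   0.164 ] [ 0.5427 -0.2808  0.1649]
cap 29 [377.4 215.4] [ 0.5162 -0.321   0.164 ] [ 0.5165 -0.3206  0.1643]
cap 22 [399.9 233.9] [ 0.4724 -0.3721  0.164 ] [ 0.4773 -0.4077  0.0306]
can [ 0.55905904 -0.32358685  0.06778069] 533
stand 592 0.0007619253625743441 [0.0323476  0.0371016  0.0391945  0.04114095 0.04400091]
[ 0.51303371 -0.15524991  0.02949892] [ 0.58115545 -0.0852143   0.04681926] [ 0.54709458 -0.1202321   0.03815909]
```

Request:
drive_tool:
  plan:
    - [1,[0.022,-0.035,-0.002],-6.3]
    - [1,[0.022,-0.035,-0.002],-6.3]
    - [1,[0.022,-0.035,-0.002],-6.3]
    - [1,[0.022,-0.035,-0.002],-6.3]
    - [1,[0.022,-0.035,-0.002],-6.3]
    - [1,[0.022,-0.035,-0.002],-6.3]
    - [1,[0.022,-0.035,-0.002],-6.3]
    - [1,[0.022,-0.035,-0.002],-6.3]
    - [1,[0.022,-0.035,-0.002],-6.3]
    - [1,[0.022,-0.035,-0.002],-6.3]
  grip_force: 20

```text
time: 1.35
ee_pos: [0.3484, 0.1836, 0.233]
tcp_rot: [-180.0, 0.0, 103.3]
wrist_force: [0.3, 0.5, 0.5]
opening: 0.0856
```

Request:
drive_tool:
  plan:
    - [1,[0.021,-0.033,-0.015],-6.3]
    - [1,[0.021,-0.033,-0.015],-6.3]
    - [1,[0.021,-0.033,-0.015],-6.4]
    - [1,[0.021,-0.033,-0.015],-6.4]
    - [1,[0,0,-0.03],0]
    - [1,[0,0,-0.03],0]
    - [1,[0,0,-0.021],0]
    - [1,[0,0,-0.01],0]
    - [1,[0,0,0],0]

```text
time: 2.48
ee_pos: [0.4317, 0.0529, 0.082]
tcp_rot: [-179.9, 0.0, 78.1]
wrist_force: [0.0, -0.6, -0.4]
opening: 0.0857
```

```bash
python3 - <<'E'
from h import *
p,d=shot('scene','s1'); p,d=shot('top','t1')
for n,(a,b,c,e) in dict(s1=(170,290,280,420),t1=(205,285,160,270)).items():
    i=cv2.imread(f'pics/{n}.png')[a:b,c:e]; cv2.imwrite(f'pics/{n}c.png',cv2.resize(i,None,fx=5,fy=5,interpolation=2))
E
```

```text
(no output)
```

View pics/t1c.png

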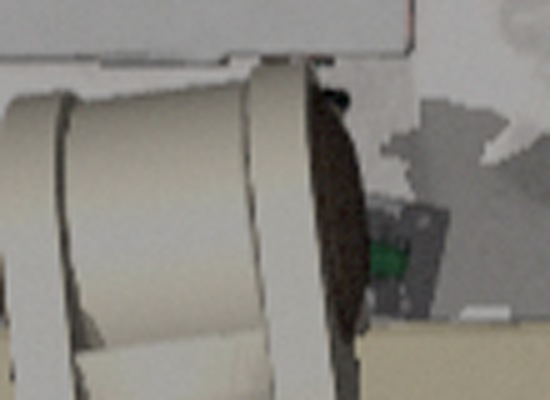

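View pics/s1c.png

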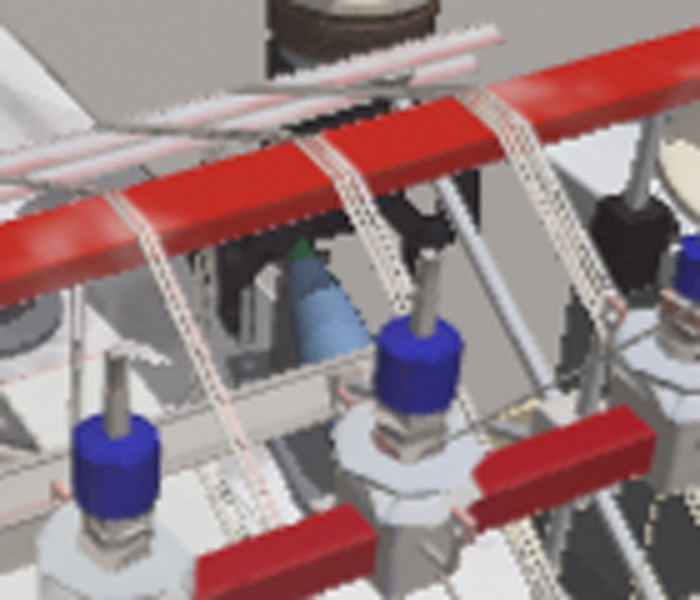

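The cop is between the fingers: its green top shows at (388,262) in the top crop. The arm and the reel frame hide the rest. I'll close now.

Request:
drive_tool:
  plan:
    - [0,[0,0,0],0]
    - [0,[0,0,0],0]
    - [0,[0,0,0],0]
    - [0,[0,0,0],0]
    - [0,[0,0,0],0]
  grip_force: 22

```text
time: 3.2
ee_pos: [0.4309, 0.0531, 0.0825]
tcp_rot: [-179.9, -0.0, 78.2]
wrist_force: [-7.6, 1.2, 5.7]
opening: 0.0357
```

Request:
drive_tool:
  plan:
    - [0,[0,0.001,0.008],0]
    - [0,[0.001,0.004,0.008],0]
    - [0,[0.001,0.007,0.009],0]
    - [0,[0.002,0.008,0.01],0]
    - [0,[0.002,0.009,0.01],0]
    - [0,[0.002,0.011,0.008],0]
    - [0,[0.002,0.011,0.007],0]
    - [0,[0.003,0.012,0.005],0]
    - [0,[0.002,0.012,0.003],0]
    - [0,[0,0,0],0]

```text
time: 4.45
ee_pos: [0.4484, 0.1288, 0.1534]
tcp_rot: [179.7, -0.1, 78.2]
wrist_force: [-1.8, -3.7, 14.9]
opening: 0.0355
```

```bash
python3 - <<'E'
from h import *
print(monitor.get_obs()['wrist_force'])
p,d=shot('scene','s2')
for n,(a,b,c,e) in dict(s2=(170,290,280,420)).items():
    i=cv2.imread(f'pics/{n}.png')[a:b,c:e]; cv2.imwrite(f'pics/{n}c.png',cv2.resize(i,None,fx=5,fy=5,interpolation=2))
E
```

```text
[-1.83085994 -3.71807465 14.87246146]
```

View pics/s2c.png

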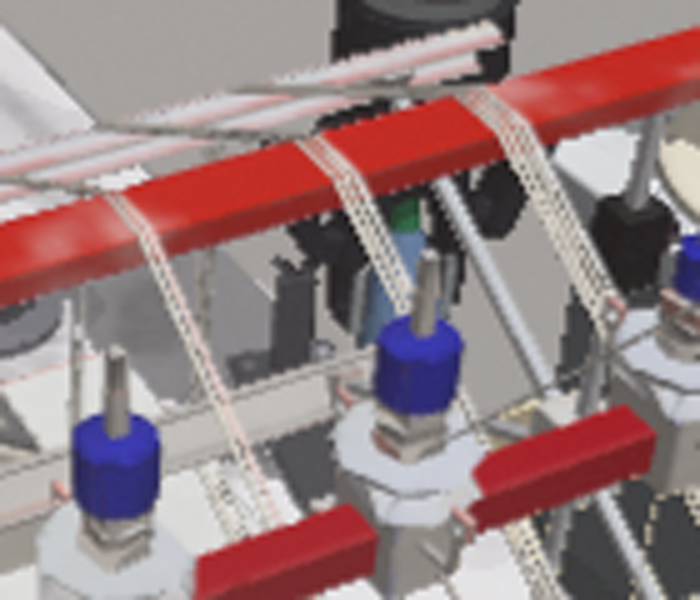

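Request:
drive_tool:
  plan:
    - [0,[0,0,0.02],0]
    - [0,[0,0,0.03],0]
    - [0,[0,0,0.02],0]
    - [0,[0.01,-0.03,0],-3]
    - [0,[0.014,-0.035,0],-4]
    - [0,[0.015,-0.037,0],-4]
    - [0,[0.015,-0.037,0],-4]
    - [0,[0.015,-0.037,0],-4]
    - [0,[0.015,-0.037,0],-4]
    - [0,[0.013,-0.033,0],-1]

```text
time: 5.75
ee_pos: [0.5447, -0.1192, 0.2207]
tcp_rot: [180.0, -0.0, 54.1]
wrist_force: [0.3, -0.0, -1.4]
opening: 0.0355
```

```bash
python3 - <<'E'
from h import *
print(monitor.get_obs()['wrist_force'])
p,d=shot('scene','s3'); shot('top','t3')
for n,(a,b,c,e) in dict(s3=(120,270,220,360)).items():
    i=cv2.imread(f'pics/{n}.png')[a:b,c:e]; cv2.imwrite(f'pics/{n}c.png',cv2.resize(i,None,fx=4,fy=4,interpolation=2))
E
```

```text
[ 0.26252346 -0.04583607 -1.39892193]
```

View pics/s3c.png

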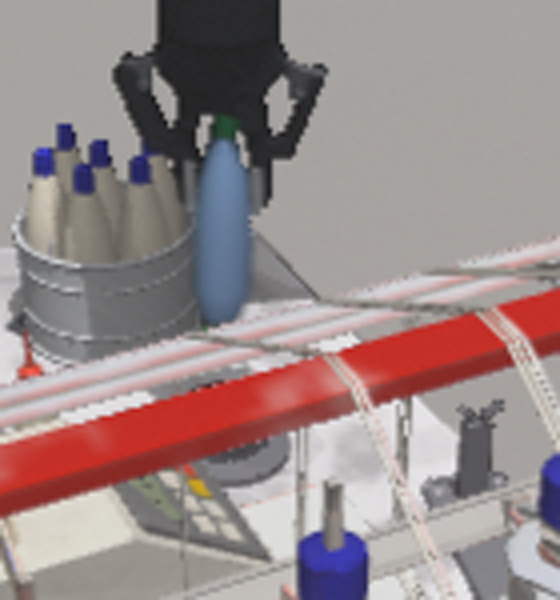

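View pics/t3.png

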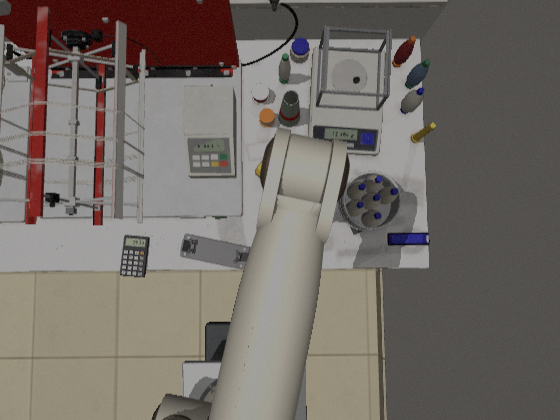

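```bash
cat >> h.py <<'E'
from scipy.optimize import least_squares
def lean(nm,box,cam='scene'):
    # fit an axis (point at z0, slopes) to the cop's known surface of revolution, from depth points of its colour
    f=np.load(f'pics/{nm}.npz'); p,d=f['p'],f['d']; W=cloud(cam,d); h=cv2.cvtColor(p,cv2.COLOR_RGB2HSV)
    a,b,c,e=box; roi=np.zeros(d.shape,bool); roi[a:b,c:e]=1
    y=roi&(h[...,0]>95)&(h[...,0]<118)&(h[...,1]>60)&(p[...,2]>70); g=roi&(h[...,0]>50)&(h[...,0]<90)&(h[...,1]>100)
    w=W[y|g]; med=np.median(w,0); k=np.linalg.norm(w-med,axis=1)<.11; w=w[k]
    S=[0,16,40,85,112,140,158]; R=[13,10,19,20,16,9,7]
    def res(q):
        n=np.array([q[3],q[4],1]); n/=np.linalg.norm(n); v=w-q[:3]; t=v@n
        return np.linalg.norm(v-np.outer(t,n),axis=1)-np.interp(t*1e3,S,R)/1e3
    best=least_squares(res,[med[0]-.01,med[1]-.01,med[2]-.09,0,0],loss='soft_l1',f_scale=.002)
    q=best.x; n=np.array([q[3],q[4],1]); n/=np.linalg.norm(n)
    print('n',y.sum(),g.sum(),'foot',q[:3].round(4),'slope',q[3:].round(3),'mid',(q[:3]+.079*n).round(4),'top',(q[:3]+.158*n).round(4),'rms',np.sqrt(np.mean(res(q)**2)).round(4)); return q
E
python3 - <<'E'
from h import *
lean('s3',(120,205,262,290))
print(monitor.get_obs()['ee_pos'])
E
```

```text
n 536 23 foot [ 0.5679 -0.09    0.1163] slope [-0.171 -0.239] mid [ 0.5549 -0.1081  0.1921] top [ 0.5419 -0.1262  0.2679] rms 0.0016
[ 0.5449927  -0.12045486  0.22000393]
```

Request:
drive_tool:
  plan:
    - [0,[-0.01,-0.015,-0.01],0]
    - [0,[-0.011,-0.015,-0.015],0]
    - [0,[0,0,-0.018],0]
    - [0,[0,0,-0.015],0]
    - [0,[0,0,-0.005],0]
    - [0,[0,0,0],0]

```text
time: 6.6
ee_pos: [0.5231, -0.1476, 0.1571]
tcp_rot: [-180.0, 0.0, 54.2]
wrist_force: [-0.2, -0.5, 0.1]
opening: 0.0354
```

```bash
python3 - <<'E'
from h import *
o=monitor.get_obs(); print(o['wrist_force'],o['ee_pos'])
p,d=shot('scene','s4')
for n,(a,b,c,e) in dict(s4=(120,270,220,360)).items():
    i=cv2.imread(f'pics/{n}.png')[a:b,c:e]; cv2.imwrite(f'pics/{n}c.png',cv2.resize(i,None,fx=4,fy=4,interpolation=2))
lean('s4',(140,225,258,290))
E
```

```text
[-0.21124555 -0.45684662  0.10051974] [ 0.52307397 -0.14762618  0.15710912]
n 348 22 foot [ 0.5458 -0.1188  0.0513] slope [-0.163 -0.231] mid [ 0.5335 -0.1363  0.1273] top [ 0.5211 -0.1538  0.2033] rms 0.0018
```

View pics/s4c.png

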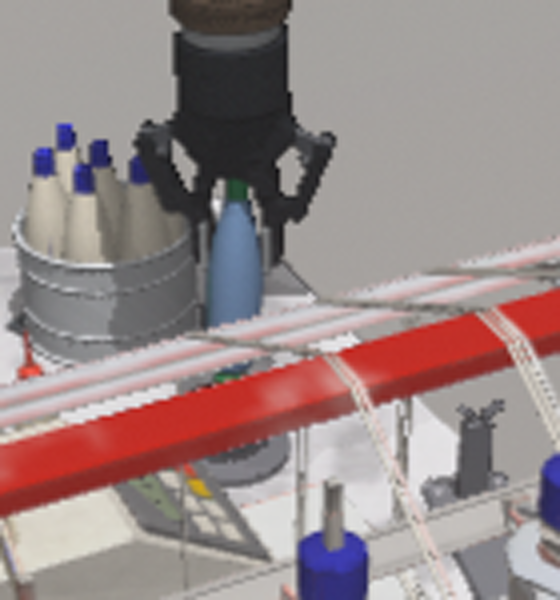

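Request:
drive_tool:
  plan:
    - [0,[0,0,-0.003],0]
    - [0,[0,0,-0.002],0]
    - [0,[0,0,0],0]

```text
time: 7.02
ee_pos: [0.5229, -0.1481, 0.1522]
tcp_rot: [-180.0, 0.0, 54.1]
wrist_force: [0.3, -1.0, -0.2]
opening: 0.0354
```

Request:
drive_tool:
  plan:
    - [0,[0,0,-0.002],0]
    - [0,[0,0,0],0]

```text
time: 7.28
ee_pos: [0.5229, -0.1481, 0.1502]
tcp_rot: [-180.0, 0.0, 54.1]
wrist_force: [0.1, 0.4, -0.2]
opening: 0.0357
```

Request:
drive_tool:
  plan:
    - [0,[0,0,-0.002],0]
    - [0,[0,0,0],0]

```text
time: 7.52
ee_pos: [0.5229, -0.1481, 0.1481]
tcp_rot: [-180.0, 0.0, 54.1]
wrist_force: [-0.1, -0.4, -1.6]
opening: 0.0356
```

Request:
drive_tool:
  plan:
    - [0,[0,0,-0.002],0]
    - [0,[0,0,0],0]

```text
time: 7.78
ee_pos: [0.5229, -0.1481, 0.1461]
tcp_rot: [-180.0, 0.0, 54.1]
wrist_force: [-0.3, -0.1, -0.8]
opening: 0.0359
```

Request:
drive_tool:
  plan:
    - [0,[0,0,-0.002],0]
    - [0,[0,0,0],0]

```text
time: 8.02
ee_pos: [0.523, -0.1482, 0.1445]
tcp_rot: [180.0, -0.0, 54.1]
wrist_force: [0.5, -0.6, 2.1]
opening: 0.0354
```

Request:
drive_tool:
  plan:
    - [0,[0.002,0.003,0],0]
    - [0,[0.002,0.003,0],0]
    - [0,[0.002,0.003,0],0]
    - [0,[0,0,0],0]

```text
time: 8.52
ee_pos: [0.5297, -0.139, 0.1456]
tcp_rot: [179.9, -0.0, 54.2]
wrist_force: [-0.5, -0.7, 8.3]
opening: 0.0357
```

```bash
python3 - <<'E'
from h import *
o=monitor.get_obs(); print(o['wrist_force'],o['ee_pos'])
p,d=shot('scene','s5')
lean('s5',(140,225,258,290))
E
```

```text
[-0.53565679 -0.68006794  8.31212938] [ 0.52968269 -0.13901297  0.14557415]
n 280 23 foot [ 0.5466 -0.1202  0.0367] slope [-0.093 -0.112] mid [ 0.5394 -0.1289  0.1149] top [ 0.5321 -0.1377  0.1931] rms 0.0016
```

Request:
drive_tool:
  plan:
    - [0,[0.003,0.004,0],0]
    - [0,[0.003,0.004,0],0]
    - [0,[0.003,0.003,0],0]
    - [0,[0,0,0],0]

```text
time: 9.07
ee_pos: [0.5387, -0.1279, 0.1459]
tcp_rot: [179.9, -0.0, 54.2]
wrist_force: [-1.3, -1.5, 11.7]
opening: 0.0356
```

```bash
python3 - <<'E'
from h import *
o=monitor.get_obs(); print(o['wrist_force'],o['ee_pos'])
p,d=shot('scene','s6')
lean('s6',(140,225,258,290))
E
```

```text
[-1.32365428 -1.48964415 11.70844409] [ 0.53867487 -0.12791851  0.14594426]
n 237 32 foot [ 0.5468 -0.1195  0.0357] slope [0.009 0.011] mid [ 0.5475 -0.1187  0.1147] top [ 0.5482 -0.1178  0.1937] rms 0.0016
```

Request:
drive_tool:
  plan:
    - [0,[0,0,0.001],0]
    - [0.7,[0,0,0],0]
    - [0.7,[0,0,0],0]
    - [0.7,[0,0,0],0]
    - [0.7,[0,0,0],0]

```text
time: 9.75
ee_pos: [0.5379, -0.1281, 0.1451]
tcp_rot: [-180.0, 0.0, 54.1]
wrist_force: [0.4, 0.3, -0.1]
opening: 0.0601
```

```bash
python3 - <<'E'
from h import *
o=monitor.get_obs(); print(o['wrist_force'],o['ee_pos'])
p,d=shot('scene','s7')
lean('s7',(140,225,258,290))
i=cv2.imread('pics/s7.png')[120:270,220:360]; cv2.imwrite('pics/s7c.png',cv2.resize(i,None,fx=4,fy=4,interpolation=2))
E
```

```text
[ 0.39894856  0.28216366 -0.13499279] [ 0.53791443 -0.12805521  0.14511459]
n 236 35 foot [ 0.5461 -0.117   0.036 ] slope [ 0.015 -0.015] mid [ 0.5473 -0.1182  0.1149] top [ 0.5485 -0.1194  0.1939] rms 0.0016
```

View pics/s7c.png

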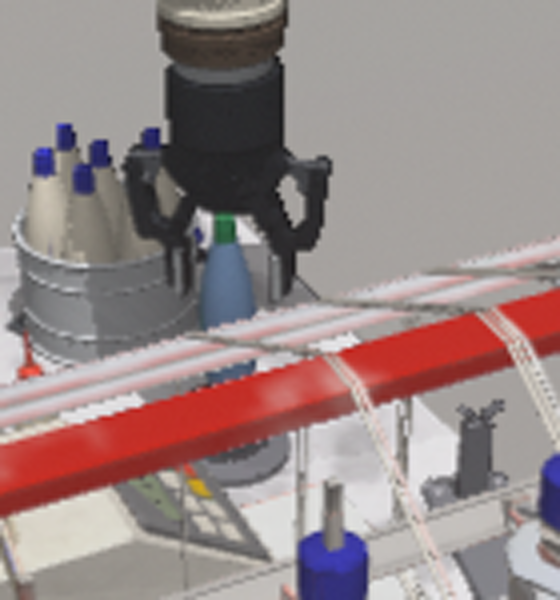

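Request:
drive_tool:
  plan:
    - [0.7,[0,0,0.015],0]
    - [0.7,[0.003,0.003,0.02],0]
    - [0.7,[0.006,0.0065,0.02],0]
    - [0.7,[0,0,0],0]
    - [0,[0,0,0],0]
    - [0,[0,0,0],0]
    - [0,[0,0,0],0]
    - [0,[0,0,0],0]
    - [0,[0,0,0],0]
  grip_force: 40

```text
time: 10.92
ee_pos: [0.5468, -0.1186, 0.2]
tcp_rot: [-180.0, 0.0, 54.1]
wrist_force: [0.5, -0.1, -0.7]
opening: 0.0139
```

```bash
python3 - <<'E'
from h import *
o=monitor.get_obs(); print(o['wrist_force'],o['ee_pos'])
p,d=shot('scene','s8')
lean('s8',(140,225,258,290))
i=cv2.imread('pics/s8.png')[120:270,220:360]; cv2.imwrite('pics/s8c.png',cv2.resize(i,None,fx=4,fy=4,interpolation=2))
E
```

```text
[ 0.49858358 -0.05689031 -0.67781455] [ 0.54683933 -0.11862617  0.20004269]
n 237 31 foot [ 0.5496 -0.118   0.0358] slope [-0.01  -0.007] mid [ 0.5488 -0.1185  0.1148] top [ 0.5481 -0.119   0.1938] rms 0.0015
```

View pics/s8c.png

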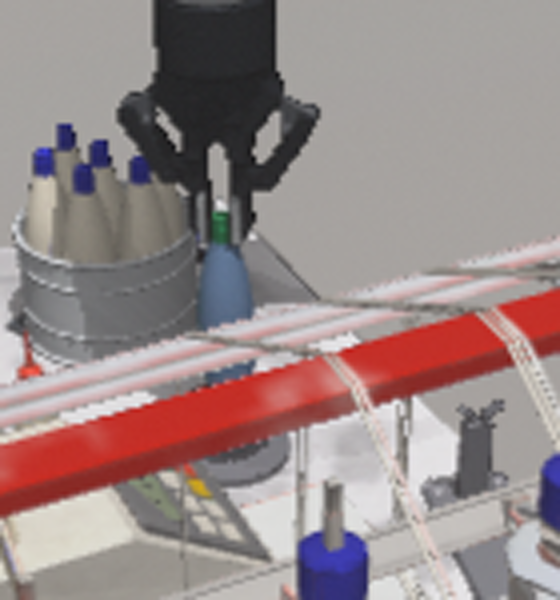

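Request:
drive_tool:
  plan:
    - [0,[0,0,0.01],0]
    - [0,[0,0,0.03],0]
    - [0,[0,0,0.04],0]
    - [0,[0,0,0.04],0]
    - [0,[0,0,0.025],0]
    - [0,[-0.002,-0.03,0],0]
    - [0,[-0.003,-0.05,0],0]
    - [0,[-0.003,-0.05,0],0]
    - [0,[-0.002,-0.03,0],0]
    - [0,[0,0,0],0]

```text
time: 12.22
ee_pos: [0.5366, -0.2805, 0.3452]
tcp_rot: [-180.0, 0.0, 54.0]
wrist_force: [-0.4, 1.4, -1.8]
opening: 0.0138
```

```bash
python3 - <<'E'
from h import *
o=monitor.get_obs(); print(o['wrist_force'],o['ee_pos'])
p,d=shot('scene','s9')
lean('s9',(60,225,200,290))
i=cv2.imread('pics/s9.png')[60:230,180:320]; cv2.imwrite('pics/s9c.png',cv2.resize(i,None,fx=4,fy=4,interpolation=2))
p,d=shot('top','t9');i=cv2.imread('pics/t9.png')[100:300,240:440]; cv2.imwrite('pics/t9c.png',cv2.resize(i,None,fx=3,fy=3,interpolation=2))
E
```

```text
[-0.3541476   1.36396964 -1.81712949] [ 0.53655422 -0.28054173  0.34522014]
n 441 55 foot [ 0.5388 -0.2802  0.1802] slope [-0.005 -0.008] mid [ 0.5384 -0.2809  0.2592] top [ 0.538  -0.2815  0.3382] rms 0.0018
```

View pics/s9c.png

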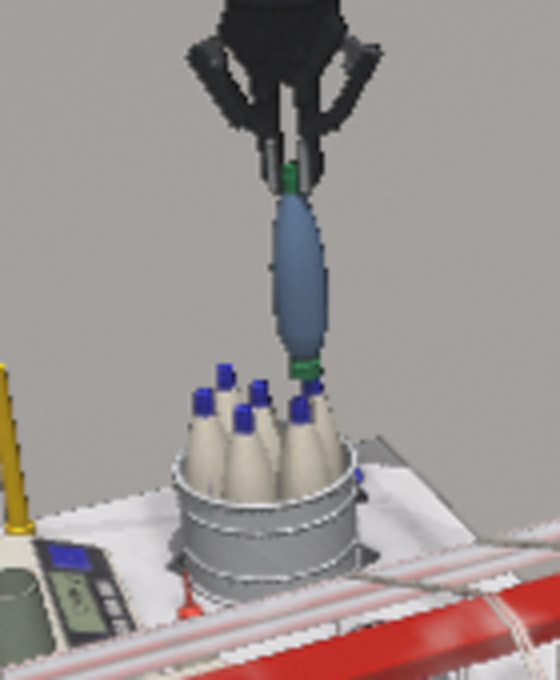

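View pics/t9c.png

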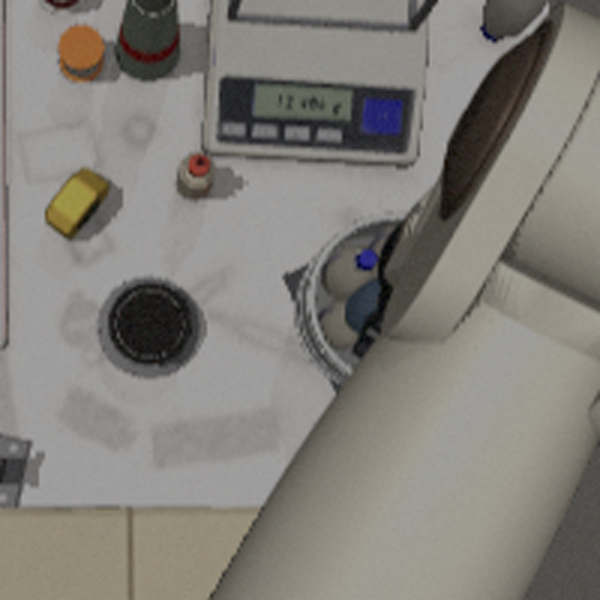

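```bash
cat >> h.py <<'E'
def caps(nm,box=(140,185,215,275)):
    f=np.load(f'pics/{nm}.npz'); p,d=f['p'],f['d']; W=cloud('scene',d); h=cv2.cvtColor(p,cv2.COLOR_RGB2HSV)
    a,b,c,e=box; roi=np.zeros(d.shape,bool); roi[a:b,c:e]=1
    m=roi&(h[...,0]>112)&(h[...,0]<130)&(h[...,1]>150)
    n,l,s,c=cv2.connectedComponentsWithStats(m.astype(np.uint8)); view=np.array([-.338,-.753]); view/=np.linalg.norm(view)
    for i in range(1,n):
        if s[i,4]>6: w=W[l==i]; q=np.median(w,0); q[:2]+=.005*view; r=q[:2]-[.559,-.322]; print('cap',s[i,4],c[i].round(0),q.round(3),'ztop',w[:,2].max().round(3),'r',np.hypot(*r).round(3),'ang',np.degrees(np.arctan2(r[1],r[0])).round(0))
E
python3 - <<'E'
from h import *
caps('s0' if 0 else 's9')
E
```

```text
cap 16 [236. 153.] [ 0.572 -0.365  0.156] ztop 0.163 r 0.045 ang -73.0
cap 38 [243. 161.] [ 0.573 -0.309  0.157] ztop 0.691 r 0.019 ang 44.0
cap 22 [231. 160.] [ 0.602 -0.328  0.158] ztop 0.163 r 0.043 ang -8.0
cap 18 [255. 162.] [ 0.542 -0.282  0.157] ztop 0.691 r 0.043 ang 113.0
```

Request:
drive_tool:
  plan:
    - [0,[-0.0015,-0.037,0],0]
    - [0,[-0.002,-0.04,0],0]
    - [0,[0,0,0],0]
    - [0,[0,0,0],0]

```text
time: 12.82
ee_pos: [0.5337, -0.3545, 0.3456]
tcp_rot: [180.0, -0.0, 54.2]
wrist_force: [-0.5, 0.4, -1.0]
opening: 0.0138
```

```bash
python3 - <<'E'
from h import *
o=monitor.get_obs(); print(o['wrist_force'],o['ee_pos'])
p,d=shot('scene','s10')
lean('s10',(60,225,190,290)); caps('s10')
i=cv2.imread('pics/s10.png')[60:230,180:320]; cv2.imwrite('pics/s10c.png',cv2.resize(i,None,fx=4,fy=4,interpolation=2))
E
```

```text
[-0.4618944   0.42843255 -0.95350569] [ 0.53374088 -0.35447969  0.34563824]
n 397 52 foot [ 0.5357 -0.354   0.1801] slope [-0.001 -0.007] mid [ 0.5356 -0.3545  0.2591] top [ 0.5355 -0.355   0.3381] rms 0.0019
cap 16 [236. 153.] [ 0.573 -0.364  0.156] ztop 0.163 r 0.044 ang -71.0
cap 20 [258. 154.] [ 0.515 -0.324  0.157] ztop 0.164 r 0.044 ang -178.0
cap 43 [243. 161.] [ 0.565 -0.321  0.157] ztop 0.163 r 0.006 ang 9.0
cap 22 [231. 160.] [ 0.601 -0.33   0.158] ztop 0.163 r 0.043 ang -10.0
cap 19 [255. 162.] [ 0.542 -0.283  0.156] ztop 0.162 r 0.043 ang 114.0
```

View pics/s10c.png

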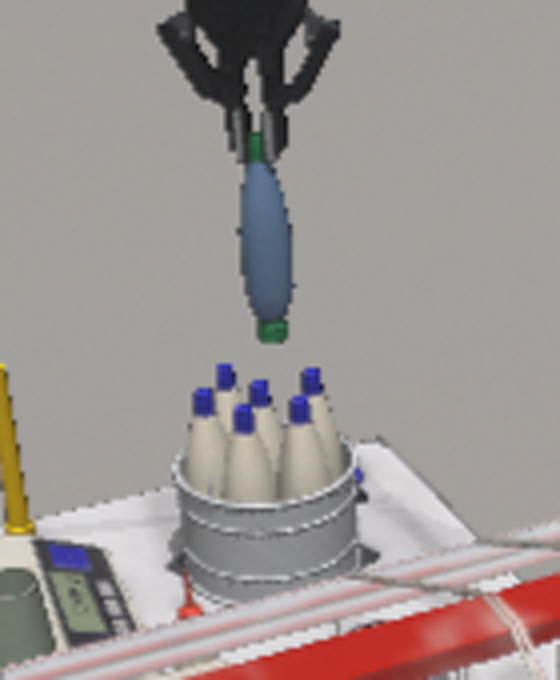

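Request:
drive_tool:
  plan:
    - [0,[-0.002,-0.004,-0.02],0]
    - [0,[0,0,-0.025],0]
    - [0,[0,0,-0.02],0]
    - [0,[0,0,-0.01],0]
    - [0,[0,0,0],0]

```text
time: 13.5
ee_pos: [0.5315, -0.3588, 0.2704]
tcp_rot: [-180.0, -0.0, 54.2]
wrist_force: [-0.2, 0.5, -1.0]
opening: 0.0143
```

Request:
drive_tool:
  plan:
    - [0,[0,0,-0.008],0]
    - [0,[0,0,-0.008],0]
    - [0,[0,0,0],0]

```text
time: 13.88
ee_pos: [0.5313, -0.3595, 0.2535]
tcp_rot: [-179.9, 0.0, 54.1]
wrist_force: [-0.3, 0.1, -1.5]
opening: 0.0141
```

```bash
python3 - <<'E'
from h import *
o=monitor.get_obs(); print(o['wrist_force'],o['ee_pos'])
p,d=shot('scene','s11')
lean('s11',(60,225,190,290)); caps('s11')
i=cv2.imread('pics/s11.png')[60:230,180:320]; cv2.imwrite('pics/s11c.png',cv2.resize(i,None,fx=4,fy=4,interpolation=2))
E
```

```text
[-0.28218884  0.05224412 -1.46128524] [ 0.53128717 -0.35949791  0.25346644]
n 307 19 foot [ 0.5337 -0.3613  0.0849] slope [-0.009  0.023] mid [ 0.533  -0.3595  0.1639] top [ 0.5323 -0.3577  0.2429] rms 0.007
cap 15 [236. 153.] [ 0.572 -0.365  0.157] ztop 0.165 r 0.045 ang -73.0
cap 20 [258. 154.] [ 0.515 -0.323  0.157] ztop 0.163 r 0.044 ang -178.0
cap 41 [243. 161.] [ 0.565 -0.321  0.157] ztop 0.163 r 0.006 ang 14.0
cap 22 [231. 160.] [ 0.602 -0.33   0.157] ztop 0.164 r 0.044 ang -10.0
cap 21 [255. 162.] [ 0.542 -0.283  0.159] ztop 0.691 r 0.042 ang 113.0
```

View pics/s11c.png

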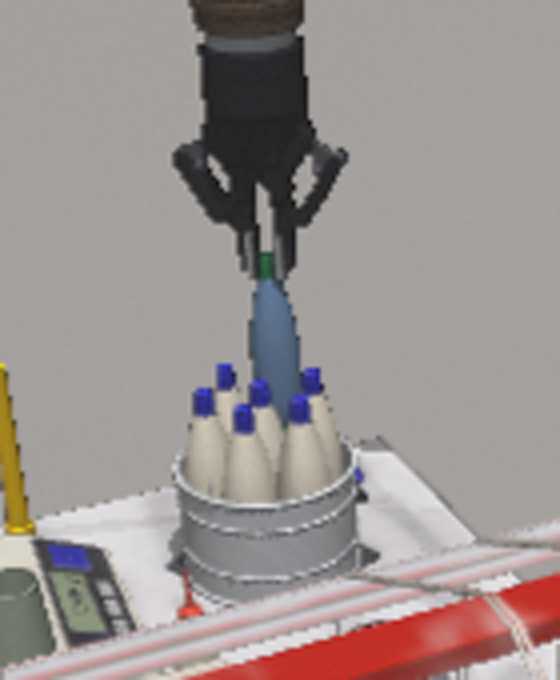

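No contact yet, and the foot is well inside the gap. I'll continue down in small steps.

Request:
drive_tool:
  plan:
    - [0,[0,0,-0.006],0]
    - [0,[0,0,-0.006],0]
    - [0,[0,0,0],0]

```text
time: 14.3
ee_pos: [0.5312, -0.3595, 0.2415]
tcp_rot: [-179.9, 0.0, 54.1]
wrist_force: [0.1, -0.3, -1.0]
opening: 0.0144
```

Request:
drive_tool:
  plan:
    - [0,[0,0,-0.006],0]
    - [0,[0,0,-0.006],0]
    - [0,[0,0,0],0]

```text
time: 14.68
ee_pos: [0.5313, -0.3595, 0.2295]
tcp_rot: [-179.9, 0.0, 54.1]
wrist_force: [-0.4, 0.1, -1.3]
opening: 0.0145
```

Request:
drive_tool:
  plan:
    - [0,[0,0,-0.006],0]
    - [0,[0,0,-0.006],0]
    - [0,[0,0,0],0]

```text
time: 15.05
ee_pos: [0.5313, -0.3595, 0.2175]
tcp_rot: [-179.9, 0.0, 54.1]
wrist_force: [-0.3, -0.3, -1.0]
opening: 0.0139
```

Request:
drive_tool:
  plan:
    - [0,[0,0,-0.006],0]
    - [0,[0,0,-0.006],0]
    - [0,[0,0,0],0]

```text
time: 15.42
ee_pos: [0.5312, -0.3595, 0.2055]
tcp_rot: [-179.9, 0.0, 54.1]
wrist_force: [-0.2, -1.5, -0.7]
opening: 0.0141
```

Request:
drive_tool:
  plan:
    - [0,[0,0,-0.006],0]
    - [0,[0,0,-0.006],0]
    - [0,[0,0,0],0]

```text
time: 15.8
ee_pos: [0.5312, -0.3594, 0.1935]
tcp_rot: [-179.9, 0.0, 54.1]
wrist_force: [0.7, -0.2, -1.1]
opening: 0.0144
```

```bash
python3 - <<'E'
from h import *
o=monitor.get_obs(); print(o['wrist_force'],o['ee_pos'])
p,d=shot('scene','s12'); caps('s12')
i=cv2.imread('pics/s12.png')[60:230,180:320]; cv2.imwrite('pics/s12c.png',cv2.resize(i,None,fx=4,fy=4,interpolation=2))
E
```

```text
[ 0.71495553 -0.1617138  -1.09799211] [ 0.53124137 -0.35943713  0.19351727]
cap 17 [236. 153.] [ 0.573 -0.364  0.159] ztop 0.691 r 0.044 ang -71.0
cap 20 [259. 155.] [ 0.514 -0.321  0.158] ztop 0.164 r 0.045 ang 179.0
cap 41 [243. 161.] [ 0.565 -0.32   0.157] ztop 0.164 r 0.007 ang 20.0
cap 22 [231. 160.] [ 0.602 -0.328  0.158] ztop 0.691 r 0.043 ang -8.0
cap 21 [255. 162.] [ 0.542 -0.284  0.158] ztop 0.163 r 0.042 ang 113.0
```

View pics/s12c.png

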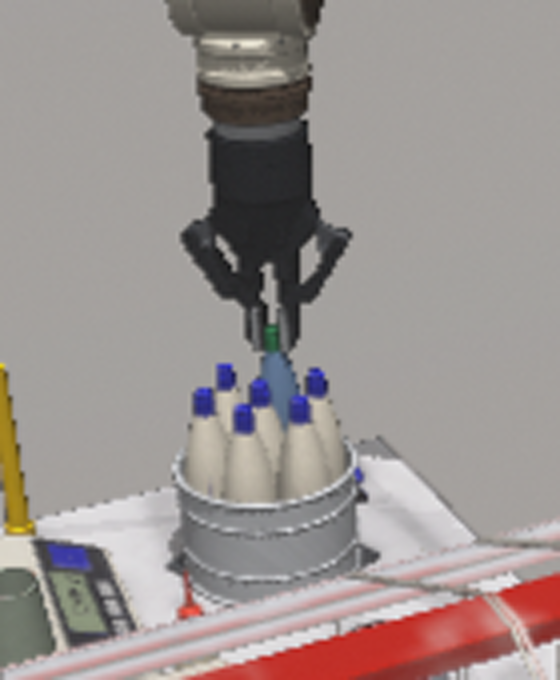

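Request:
drive_tool:
  plan:
    - [0,[0,0,-0.005],0]
    - [0,[0,0,-0.005],0]
    - [0,[0,0,0],0]

```text
time: 16.23
ee_pos: [0.5313, -0.3595, 0.1836]
tcp_rot: [-179.9, 0.0, 54.1]
wrist_force: [0.7, -0.4, -1.1]
opening: 0.0144
```

Request:
drive_tool:
  plan:
    - [0,[0,0,-0.004],0]
    - [0,[0,0,-0.004],0]
    - [0,[0,0,0],0]

```text
time: 16.6
ee_pos: [0.5313, -0.3595, 0.1758]
tcp_rot: [-180.0, -0.0, 54.1]
wrist_force: [-0.4, -0.1, -0.2]
opening: 0.0143
```

Request:
drive_tool:
  plan:
    - [0,[0,0,-0.003],0]
    - [0,[0,0,0],0]

```text
time: 16.85
ee_pos: [0.5314, -0.3596, 0.1731]
tcp_rot: [-180.0, 0.0, 54.1]
wrist_force: [0.0, -0.0, -1.5]
opening: 0.0139
```

Request:
drive_tool:
  plan:
    - [0,[0,0,-0.002],0]
    - [0,[0,0,0],0]

```text
time: 17.1
ee_pos: [0.5314, -0.3596, 0.1711]
tcp_rot: [-180.0, 0.0, 54.1]
wrist_force: [0.3, -0.7, -1.3]
opening: 0.0147
```

Request:
drive_tool:
  plan:
    - [0,[0,0,-0.002],0]
    - [0,[0,0,0],0]

```text
time: 17.35
ee_pos: [0.5314, -0.3596, 0.1691]
tcp_rot: [-180.0, 0.0, 54.1]
wrist_force: [-0.0, 0.2, -1.8]
opening: 0.0141
```

Request:
drive_tool:
  plan:
    - [0,[0,0,-0.0015],0]
    - [0,[0,0,0],0]

```text
time: 17.6
ee_pos: [0.5314, -0.3596, 0.1677]
tcp_rot: [-180.0, -0.0, 54.1]
wrist_force: [0.3, 0.2, -0.4]
opening: 0.0146
```

Request:
drive_tool:
  plan:
    - [0,[0,0,-0.0015],0]
    - [0,[0,0,0],0]

```text
time: 17.85
ee_pos: [0.5317, -0.3598, 0.1674]
tcp_rot: [179.9, -0.0, 54.1]
wrist_force: [0.0, 0.2, 4.9]
opening: 0.0141
```

```bash
python3 - <<'E'
from h import *
o=monitor.get_obs(); print(o['wrist_force'],o['ee_pos'])
p,d=shot('scene','s13'); caps('s13'); lean('s13',(60,180,190,290))
i=cv2.imread('pics/s13.png')[60:230,180:320]; cv2.imwrite('pics/s13c.png',cv2.resize(i,None,fx=4,fy=4,interpolation=2))
E
```

```text
[0.01509074 0.16454913 4.94384447] [ 0.53171551 -0.35977562  0.16739683]
cap 16 [236. 153.] [ 0.572 -0.364  0.156] ztop 0.163 r 0.044 ang -72.0
cap 16 [259. 155.] [ 0.513 -0.319  0.157] ztop 0.164 r 0.046 ang 176.0
cap 42 [243. 160.] [ 0.566 -0.319  0.157] ztop 0.691 r 0.008 ang 23.0
cap 22 [231. 160.] [ 0.602 -0.328  0.158] ztop 0.164 r 0.043 ang -8.0
cap 21 [255. 162.] [ 0.542 -0.283  0.157] ztop 0.163 r 0.043 ang 113.0
n 46 16 foot [ 0.5265 -0.3265  0.0921] slope [ 0.208 -0.134] mid [ 0.5425 -0.3368  0.1688] top [ 0.5584 -0.3471  0.2455] rms 0.0098
```

View pics/s13c.png

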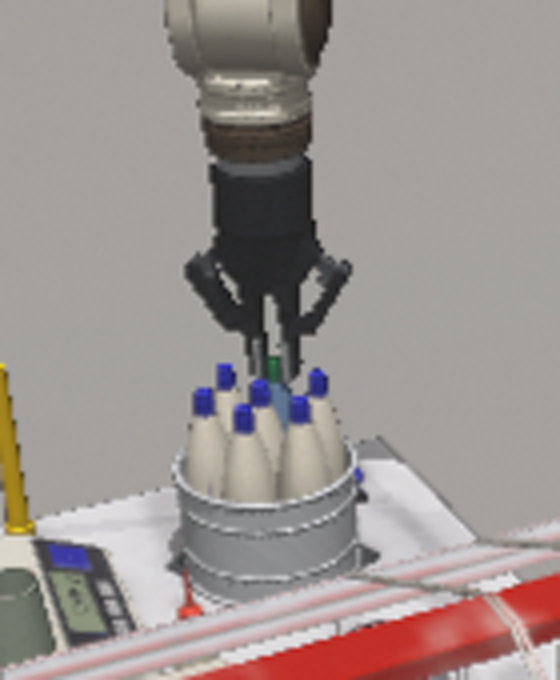

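```bash
python3 - <<'E'
from h import *
f=np.load('pics/s13.npz'); p,d=f['p'],f['d']; W=cloud('scene',d); h=cv2.cvtColor(p,cv2.COLOR_RGB2HSV)
g=(h[...,0]>50)&(h[...,0]<90)&(h[...,1]>100); r=np.zeros_like(g); r[140:165,240:258]=1; w=W[g&r]; print(len(w),w.round(3)[np.argsort(-w[:,2])][:8],np.median(w,0))
E
```

```text
16 [[ 0.534 -0.359  0.163]
 [ 0.537 -0.353  0.163]
 [ 0.536 -0.364  0.161]
 [ 0.538 -0.358  0.161]
 [ 0.533 -0.355  0.161]
 [ 0.539 -0.356  0.159]
 [ 0.536 -0.354  0.159]
 [ 0.538 -0.35   0.158]] [ 0.53665086 -0.35476691  0.15703271]
```

Request:
drive_tool:
  plan:
    - [0,[0,0,0],0]
    - [0.27,[0,0,0],0]
    - [0.27,[0,0,0],0]
    - [0.27,[0,0,0],0]

```text
time: 18.4
ee_pos: [0.5314, -0.3595, 0.166]
tcp_rot: [-180.0, 0.0, 54.2]
wrist_force: [-0.1, -0.4, 0.0]
opening: 0.0233
```

Request:
drive_tool:
  plan:
    - [0.27,[0,0,0.005],0]
    - [0.27,[0,0,0.01],0]
    - [0.27,[0,0,0.02],0]
    - [0.27,[0,0,0.03],0]
    - [0.27,[0,0,0.04],0]
    - [0.27,[0,0,0.04],0]
    - [0.27,[-0.01,0.05,0.02],0]
    - [0.27,[-0.01,0.06,0],0]
    - [0.27,[-0.01,0.06,0],0]
    - [0.27,[-0.01,0.06,0],0]

```text
time: 19.65
ee_pos: [0.4908, -0.1279, 0.3322]
tcp_rot: [179.9, -0.0, 54.1]
wrist_force: [0.9, 0.5, 0.2]
opening: 0.0228
```

Request:
drive_tool:
  plan:
    - [0.27,[-0.02,0.05,0],0]
    - [0.27,[-0.02,0.05,0],0]
    - [0.27,[-0.02,0.03,0],0]
    - [0.27,[0,0,0],0]

```text
time: 20.15
ee_pos: [0.4304, 0.0019, 0.3329]
tcp_rot: [179.9, -0.1, 54.3]
wrist_force: [0.8, -0.1, -0.3]
opening: 0.0228
```

```bash
python3 - <<'E'
from h import *
o=monitor.get_obs(); print(o['time'],o['wrist_force'],o['ee_pos'])
p,d=shot('scene','s14'); caps('s14')
i=cv2.imread('pics/s14.png')[100:230,200:300]; cv2.imwrite('pics/s14c.png',cv2.resize(i,None,fx=4,fy=4,interpolation=2))
p,d=shot('top','t14')
i=cv2.imread('pics/t14.png')[165:250,325:435]; cv2.imwrite('pics/t14c.png',cv2.resize(i,None,fx=5,fy=5,interpolation=2))
W=cloud('top',d); h=cv2.cvtColor(p,cv2.COLOR_RGB2HSV)
roi=np.zeros(d.shape,bool); roi[165:235,330:410]=1
for nm,m in(('cream',roi&(h[...,0]>110)&(h[...,0]<130)&(h[...,1]>150)),('blue',roi&(h[...,0]>50)&(h[...,0]<90)&(h[...,1]>100))):
    n,l,s,c=cv2.connectedComponentsWithStats(m.astype(np.uint8))
    for i in range(1,n):
        if s[i,4]>10: q=ray('top',*c[i],.164); r=q[:2]-[.559,-.322]; print(nm,s[i,4],c[i].round(1),q.round(4),'z',np.median(W[l==i],0)[2].round(4),'r',np.hypot(*r).round(4),np.degrees(np.arctan2(r[1],r[0])).round(0))
E
```

```text
20.15 [ 0.77450698 -0.14551485 -0.30666798] [0.43044791 0.00194817 0.33288009]
cap 15 [236. 153.] [ 0.573 -0.364  0.158] ztop 0.164 r 0.044 ang -72.0
cap 16 [259. 155.] [ 0.513 -0.319  0.158] ztop 0.164 r 0.046 ang 177.0
cap 42 [243. 160.] [ 0.564 -0.321  0.157] ztop 0.165 r 0.005 ang 14.0
cap 23 [231. 160.] [ 0.602 -0.329  0.158] ztop 0.164 r 0.044 ang -9.0
cap 20 [255. 162.] [ 0.542 -0.284  0.157] ztop 0.163 r 0.042 ang 114.0
cream 30 [378.1 178.9] [ 0.6023 -0.3253  0.164 ] z 0.1632 r 0.0435 -4.0
cream 30 [361.6 186.4] [ 0.5849 -0.286   0.164 ] z 0.1643 r 0.0444 54.0
cream 33 [393.9 191.2] [ 0.5729 -0.3616  0.164 ] z 0.1636 r 0.0419 -71.0
cream 31 [376.3 197.1] [ 0.5591 -0.3198  0.164 ] z 0.1641 r 0.0022 86.0
cream 30 [359.9 204.5] [ 0.5422 -0.2807  0.164 ] z 0.1646 r 0.0446 112.0
cream 32 [375.3 216.3] [ 0.5139 -0.3161  0.164 ] z 0.1642 r 0.0454 173.0
cream 22 [401.2 233.8] [ 0.4726 -0.3753  0.164 ] z 0.0303 r 0.1016 -148.0
blue 32 [392.  208.7] [ 0.5316 -0.3557  0.164 ] z 0.1633 r 0.0434 -129.0
```

View pics/t14c.png

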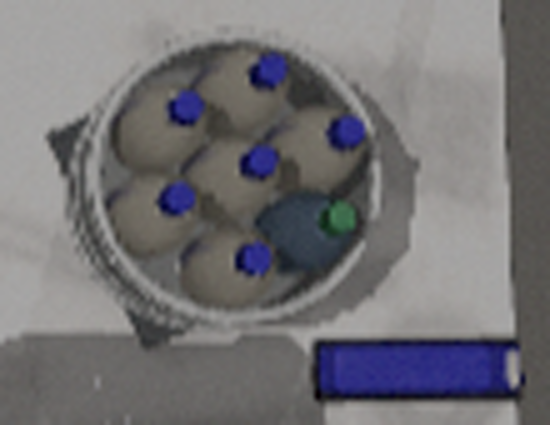

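View pics/s14c.png

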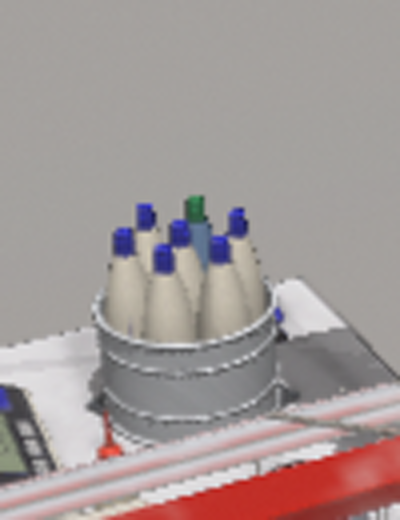

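All seven caps are level at z about 0.164 m in a full ring. The green cap is at (340,217) in the top crop, and the stapler is still where it was. I'm handing in.

```bash
python3 -c "
from workcell import job; print(job.job_done())"
```

```text
the job is handed in; nothing more can be done
None
```

The blue cop is packed into the vacant place and standing on the canister floor with the six cream cops. I handed the job in about 20 s into the 51 s limit; no verdict is reported.

**What I did:**
- **Off the rest:** I gripped the cop between the supports and raised it in an arc around its foot. It was still leaning about 16 degrees when clear.
- **On the stand:** I lowered it until the foot touched at about 3 N, then straightened it against the rubber. The readings stayed at or below about 12 N. I let go and it stood by itself with about 1 degree of lean.
- **Into the canister:** I took it again by the top end and lowered it into the gap in small steps until it met the floor at about 6 N. I opened the fingers only partly and withdrew.

**Last checks:**
- **Height:** all seven tops measured 0.163 to 0.165 m, against 0.164 m expected for cops standing on the floor.
- **Position:** the blue cop's top is 43 mm from the canister axis, the middle cop's about 2 mm, and the other cream cops' 42 to 45 mm.
- **Lean:** I judged the final lean from top positions and heights. The shape fit on the blue cop was unusable once the other cops hid it.
- **Bystanders:** the stapler looked unmoved in the last picture. I didn't measure the tape measure or calculator at the end, but the tool went near neither and no unexpected force showed.
- **Camera disagreement:** the scene camera put the middle cop's top 5 mm off the axis, against 2 mm from the top camera. I trust the top view, because in the scene view that patch seems to merge two caps.

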